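Turn one leaf of the breakfast menu book with a fingertip

ROBOT

A 6-joint arm with a two-finger parallel gripper is mounted at the origin on a cart in front of the work surface, level with it; the furniture and walls round the work are solid. World frame = base frame: x ahead of the robot, y to its left, z up, the work surface at z = 0. Lengths are in m, angles in rad, forces in N, time in s.
With the tool pointing down it reaches from about 0.4 to 0.825 m from the base axis. Payload 7 kg.
Tool frame: the origin (TCP) lies on the centre line of the jaws, within the pads' length; the fingertips stand 19 mm ahead of it and the grasp point (between the pads) is the TCP (arm.finger_overhang is the distance from the TCP to the fingertips, in m); z points along the fingers, x is the direction in which the jaws open and shut, and the axes are right-handed (so a half turn about z gives the same grasp; the last joint's range is limited). The gripper opens to 88 mm and grips with 3 to 60 N. Pads are 19 mm wide; open, the fingers measure 130 mm over their backs; the gripper's body (78 mm by 193 mm) begins 47 mm behind the grasp point.
Start: joints at [1.529, 0.359, 0.012, 0, -1.224, -0.288], TCP at [0.219, 0.639, 0.246] pointing down, gripper open.
Joint ranges: [-3.07, 3.07], [-1.43, 2.12], [-1.02, 1.25], [-3.03, 1.67], [-3.05, -0], [-3.03, 3.03]. Speed limits (rad/s): [2.39, 2.39, 3.01, 3.14, 3.14, 3.14].

INTERFACE

Orientations are given as a unit quaternion [x, y, z, w].
In Python, from bench import arm, read_camera, calibration gives the robot as it stands.
- The arm moves only by the tool send_rows, never from a script. Its argument "increments" is a list that holds one entry, the list of rows, each a list of 7 numbers: the turn, a rotation vector about the world's x, y, z as a fraction of full scale, then the shift along the world's x, y, z as a fraction of full scale, then the opening, from -1 (shut) to 1 (fully open). A call has 1 to 10 rows; each row shifts and turns the commanded pose from where the row before left it; what a row does not reach is not made up. Full scale, the value 1, is 40 mm for a shift and 0.12 rad for a turn. A row lasts 1/12 s, in which the tool goes at most 41.7 mm and 7.16 degrees, less where a joint would pass 70% of its speed; a pose out of reach is approached as far as the arm can. A call with a number of a shift or a turn outside -1 to 1 is refused whole. A call with a gripper value outside its range is refused whole. The fingers move at their own pace and stop on an object; "force" is the grip in N (left out, the last holds). Time passes only in rows, so rows that do not move let the fingers close. It gives the time, the measured TCP pose, the force and the opening at its end, in the units of the state.
- arm.state(): the state, without advancing time (a new reading comes with each control period).
- read_camera(name): name is "scene" or "top" or "wrist"; returns the picture (384x512x3 uint8, red, green, blue); there is no depth.
- calibration(name): a dict with "fx", "fy", "cx", "cy" (pixels), "R" (3x3) and "t" (3): a world point X has camera coordinates R X + t. Camera axes: x right, y down, z forward; pixel columns grow to the right and rows downward; lengths in m; the calibration is good to about 2 mm. A picture is of the moment at which its call begins: read the wrist's pose just before it. calibration takes no time and is no camera call; for the wrist camera it gives the pose at the moment of the call.
- arm.finish_job(): hands the job in, once; it reports no verdict.
The state is a dict: "time": time; "q": joint angles; "joint_velocities": joint speeds; "effort": joint torques, N m; "ee_pos": TCP position; "orientation": TCP orientation; "wrist_force": force on the tool from outside, world axes, zero at the start; "moment": the same for the moment, N m; "finger_gap": opening from 0.0 (shut) to 1.0 (fully open).
Only numpy, scipy, OpenCV 4.12 (cv2) and the standard library are available. Lean on these libraries where they do the work, as an engineer would, in place of code of your own. Each camera call takes 0.05 s, during which the arm holds its last target. There are 200 camera calls.

TASK

The breakfast menu book lies open on its wooden stand. With the fingertips, push the steel page holder off the right-hand page until it lies along the stand's front edge, lift the uppermost right-hand leaf (that leaf only) by the underside of its tab and turn it over the spine until it lies flat on the left-hand leaf, then push the page holder back over the right-hand page that now shows. Work gently, only touching and pushing: grip nothing, do not fling the leaf or let it slap, and leave the other leaves and the things standing round the book as they are.

Things in the scene. Friction and masses are not known exactly. Their poses are not given: they have to be found in the camera images.
- menu_stand: Fixed oak stand with the open menu book. Origin on the worktop under the middle of the spine; x along the spine, away from the front edge (from the robot at yaw 0), y to the left page, z up. Board x -117 to +98, y -148 to +148, z 42 to 60 mm, on runners inside y = +-115, so under the tabs all is free down to the worktop.
- spine (a point): Middle of the hinge rod along the stand's x, 70.5 mm above the worktop. Three rigid white leaves 5 mm thick turn on it, two lying right (negative y), one left. Each is 168 mm long (x -84 to +84 mm), reaches 158 mm from the rod and has one tab 46 mm wide sticking out a further 26 mm.
- leaf_top (a joint): Uppermost right-hand leaf, the one to turn. 0 = flat on the right, level with the rod (underside z 68, top 73 mm); grows as its outer edge rises; 1.57 = upright; 3.14 = flat on the left leaf. Stiff hinge: the leaf stays wherever it is left and must be pushed all the way (1 to 2 N at the tab), flat too; its stops give a little. About 0.08 to 0.16 kg.
- leaf_top_tab (a point): Middle of the outer edge of that leaf's tab, at half thickness, 184 mm from the rod. The tab is half-way along the leaf (stand x -23 to +23 mm) and has nothing beneath it: the leaf below ends 158 mm from the rod there.
- leaf_next (a joint): The leaf under it, to stay flat on the right: 0 = flat, grows as it rises. Its plate lies 6.5 mm lower (z 61.5 to 66.5 mm) and its tab is at the front, stand x -79 to -33 mm. Same stiff hinge.
- leaf_turned (a joint): The left-hand leaf, already turned: 0 = flat on the left (plate z 61.5 to 66.5 mm, tab at stand x +33 to +79 mm), grows as it rises. To stay.
- page_holder (a joint): Steel page holder: flat finger at z 76.5 to 80.5 mm just above the upper leaf, on a swivel post at stand x -102, y -78 mm. 0 = points along the stand's +x, over the right page; grows swinging right (clockwise from above); 1.57 = along the front edge; stop at 1.70. Below about 1.4 it bars the upper leaf. Light friction (0.6 N at the pin): it stays where left.
- page_holder_pin (a point): Half-way up the upright steel thumb pin at the holder's free end, 60 mm from the swivel axis; the pin is 13 mm in diameter and reaches from z = 76.5 to 107.5 mm. Push the holder by this pin.
- jar_pink: Jam jar with a green lid, 60 mm across, 75 mm tall, behind the book; bystander, origin at its foot.
- jar_orange: Jam jar with a red lid, 59 mm across, 75 mm tall, behind the book; bystander, origin at its foot.
- tall_mill: Dark wooden mill, 52 mm across, 160 mm tall, left of the book; bystander, origin at its foot.
- short_mill: Dark wooden mill, 52 mm across, 140 mm tall, left of the book; bystander, origin at its foot.
- teaspoon: Teaspoon lying on the worktop right of the book, 133 mm long, 11 mm high; bystander.
- sauce: White sauce bowl with a spoon in it, 113 x 153 mm, 137 mm tall with the spoon, in front and to the right of the book; bystander, origin at its foot.

How it is judged:
By the outcome, as a careful person would: the job done as asked, in the order asked, and still so for the second after the job is handed in, with the robot touching nothing.
It also fails if it takes over 64 s, if anything falls off the work surface, if the arm or the gripper's body presses on something with over 40 N, if the wrist force passes 120 N, or if a joint passes its speed limit or range.

## Working session

There is one attempt and no reset: what is moved stays moved. The work goes in short steps, Python scripts to look and compute and a tool call to move; the robot and the scene stay as the last step left them, time stands still between calls to the robot, and variables do not carry over. Pictures are saved under pics/ and viewed, about 8 in all and at most 12, crops included, and the job is handed in when it is done.

Besides the shell and the picture viewer there is one more tool, called after "Request:" by a JSON object that holds its "api" and its "payload". send_rows: Moves the arm, as the interface text tells. Its arguments: {"type":"object","properties":{"increments":{"type":"array"},"force":{"type":"number"}},"required":["increments"]}

```bash
mkdir -p pics; python3 - <<'E'
from bench import arm, read_camera, calibration
import cv2,numpy as np
for n in("scene","top"):
    im=read_camera(n); cv2.imwrite(f"pics/{n}0.png",im[:,:,::-1])
    c=calibration(n); print(n,c)
    cv2.imwrite(f"pics/{n}0b.png",cv2.resize(im[:,:,::-1],(800,600),interpolation=cv2.INTER_CUBIC))
print(arm.state())
E
```

```text
scene {'fx': 373.2862440719368, 'fy': 373.2862440719368, 'cx': 262.30882252153, 'cy': 189.33994872228382, 'R': array([[ 0.63663357, -0.77112213, -0.00826796],
       [-0.33138056, -0.26387323, -0.90584648],
       [ 0.69633657,  0.57943213, -0.42352544]]), 't': array([-0.35801171,  0.23207019,  1.20292974])}
top {'fx': 430.7146786938292, 'fy': 430.7146786938292, 'cx': 253.9097845238702, 'cy': 194.1490947935656, 'R': array([[ 0.01578835, -0.99987264,  0.00232881],
       [-0.99772082, -0.0159071 , -0.06557541],
       [ 0.06560411, -0.00128818, -0.9978449 ]]), 't': array([-0.01726264,  0.53333011,  1.38281781])}
{'time': 0.1, 'q': array([ 1.52911034e+00,  3.59305607e-01,  1.11351121e-02, -3.34497400e-04,
       -1.22410421e+00, -2.88109547e-01]), 'joint_velocities': array([-0.00041731, -0.00123561,  0.00156855, -0.00032013, -0.000619  ,
        0.00027704]), 'effort': array([-2.94195153e-03, -5.84161162e+01,  2.93750954e+01,  7.01545447e+00,
        1.02027258e-02, -5.37415565e-05]), 'ee_pos': array([0.21847385, 0.63821755, 0.24471124]), 'orientation': array([-5.81395854e-01,  8.13620483e-01, -4.86273315e-04, -5.78504161e-04]), 'wrist_force': array([-0.46314273, -0.72317792,  0.23701107]), 'moment': array([ 0.02236568, -0.0070893 ,  0.03958889]), 'finger_gap': 1.0022142137546823}
```

View pics/top0b.png

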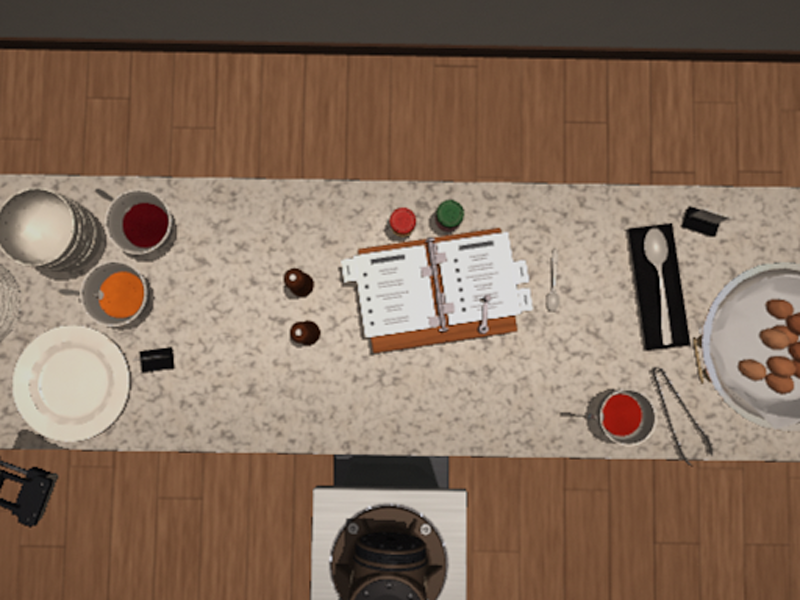

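View pics/scene0b.png

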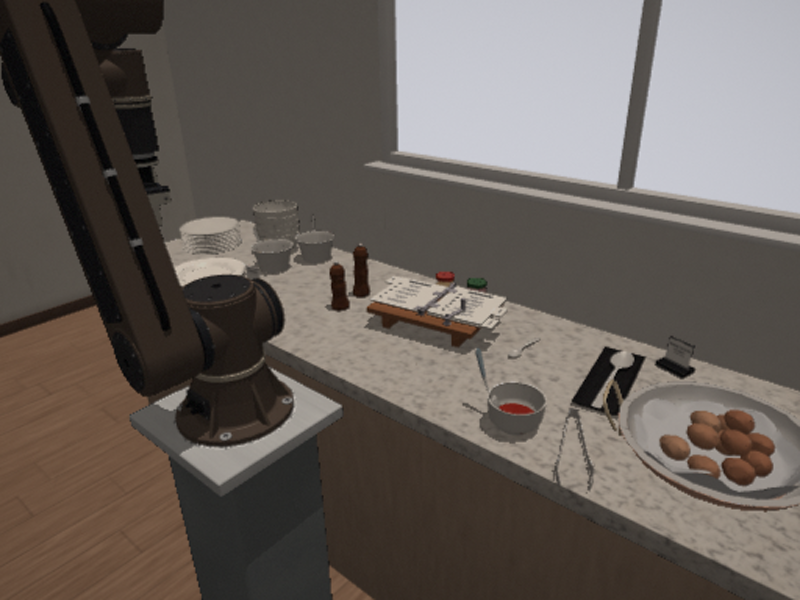

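Top view: the stand is centred near (438,285) in the 800-px picture, slightly yawed, with the holder pin near (485,300), the jars behind it, the mills to its left, and the teaspoon to its right at (552,280). I'll take an enlarged crop to measure corners.

```bash
python3 - <<'E'
import cv2
im=cv2.imread("pics/top0.png")[140:232,215:360]
im=cv2.resize(im,None,fx=5.5,fy=5.5,interpolation=cv2.INTER_CUBIC)
for i in range(0,145,10):
    cv2.putText(im,str(215+i),(int(i*5.5),10),0,.35,(0,255,255),1); cv2.line(im,(int(i*5.5),12),(int(i*5.5),18),(0,255,255),1)
for i in range(0,92,10):
    cv2.putText(im,str(140+i),(0,int(i*5.5)+4),0,.35,(0,255,255),1)
cv2.imwrite("pics/crop0.png",im);print(im.shape)
E
```

```text
(506, 798, 3)
```

View pics/crop0.png

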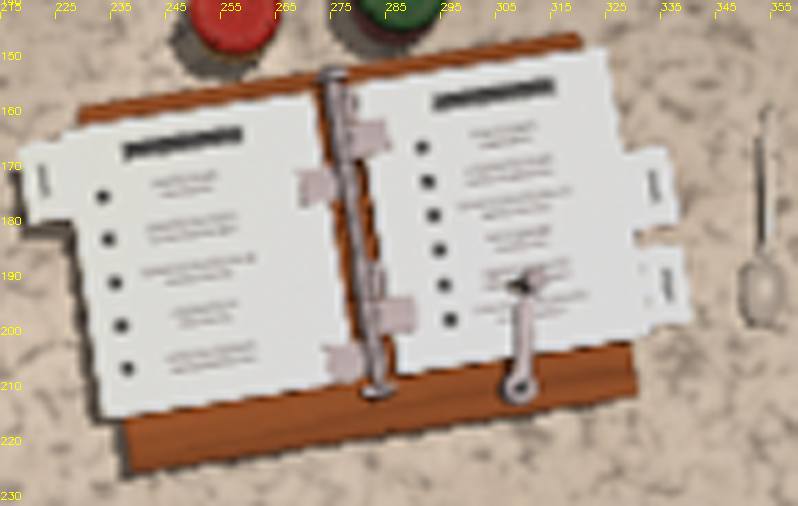

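```bash
cat > h.py <<'E'
import numpy as np, cv2
from scipy.optimize import least_squares
from bench import arm, read_camera, calibration
def proj(n,X,c=None):
    c=c or calibration(n); p=np.asarray(X)@np.array(c["R"]).T+c["t"]
    return np.c_[c["fx"]*p[:,0]/p[:,2]+c["cx"],c["fy"]*p[:,1]/p[:,2]+c["cy"]]
def S(P,b):
    P=np.atleast_2d(np.array(P,float))/1000;c,s=np.cos(b[2]),np.sin(b[2])
    return np.c_[b[0]+c*P[:,0]-s*P[:,1],b[1]+s*P[:,0]+c*P[:,1],P[:,2]]
def unproj(n,uv,z):
    c=calibration(n);R=np.array(c["R"]);o=-R.T@c["t"]
    d=R.T@[(uv[0]-c["cx"])/c["fx"],(uv[1]-c["cy"])/c["fy"],1]
    return o+d*(z-o[2])/d[2]
E
python3 - <<'E'
from h import *
P=[(84,-158,73),(23,-184,73),(-23,-184,73),(-84,-158,73),(79,184,66.5),(33,184,66.5),(-84,158,66.5),(-117,148,60),(-117,-148,60),(98,-148,60),(98,148,60)]
U=np.array([(605,47),(667,148),(679,223),(632,343),(17,151),(28,222),(101,417),(127,475),(637,394),(580,35),(79,110)])
px=lambda u:(np.array(u)+.5)/5.5-.5+[215,140]
f=lambda b:(proj("top",S(P,b))-px(U)).ravel()
r=least_squares(f,[.6,-.05,.1],loss='soft_l1',x_scale=[.1,.1,.1]);b=r.x
print(b,f(b).reshape(-1,2).round(1).tolist())
for nm,u,z in[("swivel",(519,388),.0805),("pintop",(527,277),.1075),("spoonbowl",(763,290),.01),("spoonend",(766,103),.01),("redlid",(236,15),.075)]:
    w=unproj("top",px(u),z);c,s=np.cos(b[2]),np.sin(b[2]);d=w[:2]-b[:2]
    print(nm,w.round(3),(np.array([c*d[0]+s*d[1],-s*d[0]+c*d[1]])*1000).round(1))
k=512/800
for nm,u,z in[("red",(403,221),.075),("green",(450,214),.075),("mill1",(292,276),.15),("mill2",(297,330),.14),("sauce",(622,415),.05)]:
    w=unproj("top",np.array(u)*k,z);print(nm,w.round(3))
E
```

```text
[ 0.56902993 -0.08642187  0.16215341] [[0.0, 0.3], [-0.0, -0.2], [0.1, 0.6], [3.5, -0.7], [-0.4, -1.0], [-0.3, 0.4], [-0.1, 0.7], [-0.1, 0.1], [0.4, 1.1], [0.1, -0.7], [-1.1, -0.8]]
swivel [ 0.482 -0.18   0.081] [-100.5  -78.4]
pintop [ 0.543 -0.18   0.107] [-40.7 -88.7]
spoonbowl [ 0.545 -0.334  0.01 ] [ -63.5 -240.4]
spoonend [ 0.657 -0.336  0.01 ] [  46.9 -260.2]
redlid [ 0.693 -0.017  0.075] [133.6  48.1]
red [ 0.696 -0.019  0.075]
green [ 0.712 -0.113  0.075]
mill1 [0.573 0.19  0.15 ]
mill2 [0.472 0.179 0.14 ]
sauce [ 0.314 -0.466  0.05 ]
```

```bash
cat >> h.py <<'E'
from scipy.spatial.transform import Rotation as Ro
import json
B=[.5690,-.0864,.1622]
def ori(psi,beta): return Ro.from_euler('z',B[2])*Ro.from_euler('x',beta)*Ro.from_euler('z',psi)*Ro.from_euler('x',np.pi)
def plan(wps,grip=-1,start=None):
    """wps: (tip stand mm, psi, beta, rows). prints rows in chunks of 10"""
    st=arm.state()
    p=np.array(st["ee_pos"]);r=Ro.from_quat(st["orientation"]); out=[]
    if start: p,r=np.array(start[0]),Ro.from_quat(start[1])
    for tip,psi,be,n in wps:
        r1=ori(psi,be);p1=S(tip,B)[0]-.019*r1.apply([0,0,1])
        p0,r0=p,r;dv=(r1*r0.inv()).as_rotvec();a0=r0.apply([0,0,.019])+p0;a1=S(tip,B)[0]
        for k in range(1,n+1):
            rt=Ro.from_rotvec(dv*k/n)*r0; pt=a0+(a1-a0)*k/n-rt.apply([0,0,.019])
            d=np.round(np.r_[(rt*r.inv()).as_rotvec()/.12,(pt-p)/.04],2)
            if abs(d).max()>1: print("OVER",d)
            out.append(d.tolist()+[grip]); p=p+d[3:]*.04; r=Ro.from_rotvec(d[:3]*.12)*r
    for i in range(0,len(out),10): print(json.dumps(out[i:i+10]))
    print("end",p.round(4).tolist(),r.as_quat().round(5).tolist())
def where():
    st=arm.state();R=Ro.from_quat(st["orientation"]);t=st["ee_pos"]+.019*R.apply([0,0,1])
    c,s=np.cos(B[2]),np.sin(B[2]);d=t[:2]-B[:2]
    z=(Ro.from_euler('z',-B[2])*R).as_matrix()
    print("t",round(st["time"],2),"tip",np.round([c*d[0]+s*d[1],-s*d[0]+c*d[1],t[2]],4)*1000,"toolx",z[:,0].round(3),"toolz",z[:,2].round(3),"F",np.round(st["wrist_force"],2),"q",np.round(st["q"],3),"gap",round(st["finger_gap"],2))
E
python3 - <<'E'
from h import *
plan([((-10,-61,235),2.24,0,24),((-10,-61,88),2.24,0,6)])
E
```

```text
[[0.0, -0.0, -0.69, 0.37, -0.82, 0.01, -1], [0.0, -0.0, -0.69, 0.36, -0.82, 0.01, -1], [0.0, -0.0, -0.68, 0.37, -0.82, 0.01, -1], [0.0, -0.0, -0.69, 0.36, -0.82, 0.01, -1], [0.0, -0.0, -0.69, 0.37, -0.82, 0.01, -1], [0.0, -0.0, -0.69, 0.36, -0.82, 0.01, -1], [0.0, -0.0, -0.68, 0.37, -0.81, 0.01, -1], [0.0, -0.0, -0.69, 0.36, -0.82, 0.01, -1], [-0.0, -0.01, -0.69, 0.37, -0.82, 0.01, -1], [0.0, 0.0, -0.69, 0.36, -0.82, 0.01, -1]]
[[0.0, 0.0, -0.68, 0.37, -0.82, 0.01, -1], [0.0, 0.0, -0.69, 0.36, -0.82, 0.01, -1], [0.0, 0.0, -0.69, 0.37, -0.82, 0.01, -1], [0.0, 0.0, -0.69, 0.36, -0.82, 0.01, -1], [0.0, 0.0, -0.68, 0.37, -0.82, 0.01, -1], [0.0, -0.0, -0.69, 0.36, -0.82, 0.0, -1], [0.0, -0.0, -0.69, 0.37, -0.82, 0.01, -1], [0.0, -0.0, -0.69, 0.36, -0.82, 0.01, -1], [0.0, -0.0, -0.68, 0.37, -0.81, 0.01, -1], [0.0, -0.0, -0.69, 0.36, -0.82, 0.01, -1]]
[[0.0, -0.0, -0.69, 0.37, -0.82, 0.01, -1], [0.0, -0.01, -0.69, 0.36, -0.82, 0.01, -1], [0.0, 0.0, -0.68, 0.37, -0.82, 0.01, -1], [0.0, 0.0, -0.69, 0.36, -0.82, 0.01, -1], [0.0, 0.0, -0.0, 0.0, -0.0, -0.61, -1], [0.0, 0.0, -0.0, 0.0, -0.0, -0.61, -1], [0.0, 0.0, -0.0, 0.0, -0.0, -0.62, -1], [0.0, 0.0, -0.0, 0.0, -0.0, -0.61, -1], [0.0, 0.0, -0.0, 0.0, -0.0, -0.61, -1], [0.0, 0.0, -0.0, 0.0, -0.0, -0.61, -1]]
end [0.5689, -0.1482, 0.1071] [0.3612, 0.93249, -0.00016, 0.00024]
```

Request:
{"api": "send_rows", "payload": {"increments": [[[0,0,-0.69,0.37,-0.82,0.01,-1],[0,0,-0.69,0.36,-0.82,0.01,-1],[0,0,-0.68,0.37,-0.82,0.01,-1],[0,0,-0.69,0.36,-0.82,0.01,-1],[0,0,-0.69,0.37,-0.82,0.01,-1],[0,0,-0.69,0.36,-0.82,0.01,-1],[0,0,-0.68,0.37,-0.81,0.01,-1],[0,0,-0.69,0.36,-0.82,0.01,-1],[0,-0.01,-0.69,0.37,-0.82,0.01,-1],[0,0,-0.69,0.36,-0.82,0.01,-1]]]}}

```text
time: 0.93
ee_pos: [0.3648, 0.3091, 0.2494]
orientation: [-0.204, 0.979, -0.0, 0.0]
wrist_force: [1.7, 1.1, 0.4]
finger_gap: 0.302
```

Request:
{"api": "send_rows", "payload": {"increments": [[[0,0,-0.68,0.37,-0.82,0.01,-1],[0,0,-0.69,0.36,-0.82,0.01,-1],[0,0,-0.69,0.37,-0.82,0.01,-1],[0,0,-0.69,0.36,-0.82,0.01,-1],[0,0,-0.68,0.37,-0.82,0.01,-1],[0,0,-0.69,0.36,-0.82,0,-1],[0,0,-0.69,0.37,-0.82,0.01,-1],[0,0,-0.69,0.36,-0.82,0.01,-1],[0,0,-0.68,0.37,-0.81,0.01,-1],[0,0,-0.69,0.36,-0.82,0.01,-1]]]}}

```text
time: 1.77
ee_pos: [0.5108, -0.0184, 0.2531]
orientation: [0.205, 0.979, -0.0, 0.0]
wrist_force: [1.6, 0.8, -0.2]
finger_gap: 0.005
```

Request:
{"api": "send_rows", "payload": {"increments": [[[0,0,-0.69,0.37,-0.82,0.01,-1],[0,-0.01,-0.69,0.36,-0.82,0.01,-1],[0,0,-0.68,0.37,-0.82,0.01,-1],[0,0,-0.69,0.36,-0.82,0.01,-1],[0,0,0,0,0,0,-1],[0,0,0,0,0,0,-1]]]}}

```text
time: 2.27
ee_pos: [0.5689, -0.1496, 0.2535]
orientation: [0.363, 0.932, -0.001, -0.0]
wrist_force: [-0.1, 0.1, 0.2]
finger_gap: 0.009
```

```bash
python3 - <<'E'
from h import *
where()
im=read_camera("wrist"); cv2.imwrite("pics/w1.png",im[:,:,::-1])
t=lambda th:np.array([-102+60*np.cos(th),-78-60*np.sin(th)])
n=np.array([-np.sin(.9),-np.cos(.9)])
d=17
w=[((-10,-61,88),2.24,0,6)]
for i,th in enumerate(np.linspace(.17,1.6,9)):
    c=t(th)-n*d; w.append(((c[0],c[1],88),2.24,0,3 if i else 4))
plan(w)
E
```

```text
t 2.27 tip [-10.3 -62.4 234.5] toolx [-0.618  0.786 -0.001] toolz [-0.001 -0.001 -1.   ] F [-0.09  0.15  0.21] q [ 7.600e-02  2.120e-01 -1.740e-01  1.000e-03 -1.185e+00 -8.190e-01] gap 0.01
[[0.0, -0.0, 0.0, 0.0, 0.0, -0.61, -1], [0.0, -0.0, 0.0, 0.0, 0.0, -0.61, -1], [0.01, -0.0, 0.0, 0.0, 0.0, -0.62, -1], [-0.0, -0.0, 0.01, 0.01, 0.0, -0.61, -1], [-0.0, -0.0, -0.0, -0.0, 0.01, -0.61, -1], [0.0, -0.0, -0.0, -0.0, -0.0, -0.61, -1], [0.0, -0.0, -0.0, -0.1, -0.12, -0.0, -1], [0.0, -0.0, -0.0, -0.11, -0.13, -0.0, -1], [0.0, -0.0, -0.0, -0.1, -0.12, -0.0, -1], [0.0, -0.0, -0.0, -0.11, -0.12, -0.0, -1]]
[[0.0, -0.0, -0.0, -0.01, -0.09, -0.0, -1], [0.0, -0.0, -0.0, -0.0, -0.09, -0.0, -1], [0.0, -0.0, -0.0, -0.01, -0.09, -0.0, -1], [0.0, -0.0, -0.0, -0.03, -0.09, -0.0, -1], [0.0, -0.0, -0.0, -0.02, -0.08, -0.0, -1], [0.0, -0.0, -0.0, -0.03, -0.09, -0.0, -1], [0.0, -0.0, -0.0, -0.04, -0.08, -0.0, -1], [0.0, -0.0, -0.0, -0.04, -0.08, -0.0, -1], [0.0, -0.0, -0.0, -0.03, -0.08, -0.0, -1], [0.0, -0.0, -0.0, -0.05, -0.07, -0.0, -1]]
[[0.0, -0.0, -0.0, -0.06, -0.07, -0.0, -1], [0.0, -0.0, -0.0, -0.05, -0.07, -0.0, -1], [0.0, -0.0, -0.0, -0.07, -0.06, -0.0, -1], [0.0, -0.0, -0.0, -0.06, -0.06, -0.0, -1], [0.0, -0.0, -0.0, -0.07, -0.07, -0.0, -1], [0.0, -0.0, -0.0, -0.07, -0.05, -0.0, -1], [0.0, -0.0, -0.0, -0.08, -0.04, -0.0, -1], [0.0, -0.0, -0.0, -0.07, -0.05, -0.0, -1], [0.0, -0.0, -0.0, -0.08, -0.04, -0.0, -1], [0.0, -0.0, -0.0, -0.08, -0.03, -0.0, -1]]
[[0.0, -0.0, -0.0, -0.09, -0.04, -0.0, -1], [0.0, -0.0, -0.0, -0.09, -0.02, -0.0, -1], [0.0, -0.0, -0.0, -0.08, -0.02, -0.0, -1], [0.0, -0.0, -0.0, -0.09, -0.02, -0.0, -1]]
end [0.5002, -0.2269, 0.107] [0.36122, 0.93248, -4e-05, -7e-05]
```

View pics/w1.png

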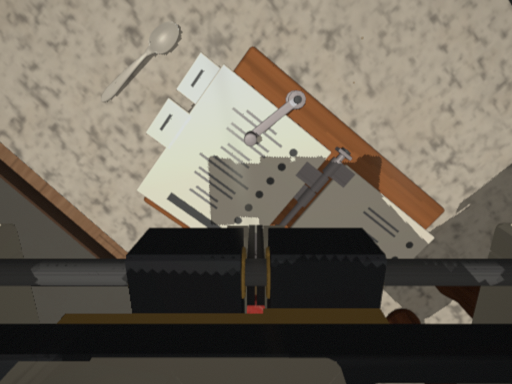

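The wrist view shows the holder's swivel at (296,99) and its pin at (251,139), with the fingers in the lower half. I'll check the stand pose against these.

```bash
python3 - <<'E'
from h import *
cal=calibration("wrist");print(cal["fx"],cal["cx"],cal["cy"])
def us(u,z):
    w=unproj("wrist",u,z);c,s=np.cos(B[2]),np.sin(B[2]);d=w[:2]-B[:2];return (np.array([c*d[0]+s*d[1],-s*d[0]+c*d[1]])*1000).round(1)
for n,u,z in [("swivel",(296,99),.082),("pin",(251,139),.1075),("boardFR",(252,47),.06),("boardFL",(443,211),.06),("tab -23,-184",(165,99),.073),("tab23",(148,129),.073),("84,-158",(138,189),.073),("nextab -79",(203,53),.0665)]:
    print(n,us(u,z))
st=arm.state();R=Ro.from_quat(st["orientation"])
for dx,dy,dz in [(0,0,.019),(.02,0,.019),(-.02,0,.019),(.02,.01,0),(0,.01,.019),(0,-.01,.019),(.065,0,-.047),(.021,0,-.047)]:
    print((dx,dy,dz),proj("wrist",[st["ee_pos"]+R.apply([dx,dy,dz])]).round(0))
E
```

```text
295.1979911279839 255.34552553608108 190.98340911935287
swivel [-99.6 -80.8]
pin [-42.7 -93.2]
boardFR [-112.5 -147.4]
boardFL [-113.3  143. ]
tab -23,-184 [ -16.5 -186.4]
tab23 [  20.2 -183.8]
84,-158 [  83.5 -156.8]
nextab -79 [ -76.6 -182.2]
(0, 0, 0.019) [[257. 241.]]
(0.02, 0, 0.019) [[291. 241.]]
(-0.02, 0, 0.019) [[223. 241.]]
(0.02, 0.01, 0) [[295. 274.]]
(0, 0.01, 0.019) [[257. 256.]]
(0, -0.01, 0.019) [[257. 225.]]
(0.065, 0, -0.047) [[432. 320.]]
(0.021, 0, -0.047) [[314. 320.]]
```

Request:
{"api": "send_rows", "payload": {"increments": [[[0,0,0,0,0,-0.61,-1],[0,0,0,0,0,-0.61,-1],[0.01,0,0,0,0,-0.62,-1],[0,0,0,0.01,0,-0.61,-1],[0,0,0,0,0.01,-0.61,-1],[0,0,0,0,0,-0.61,-1],[0,0,0,-0.1,-0.12,0,-1],[0,0,0,-0.11,-0.13,0,-1],[0,0,0,-0.1,-0.12,0,-1],[0,0,0,-0.11,-0.12,0,-1]]]}}

```text
time: 3.15
ee_pos: [0.5532, -0.1673, 0.1099]
orientation: [0.361, 0.933, 0.001, 0.002]
wrist_force: [0.4, -0.4, -0.5]
finger_gap: 0.001
```

Request:
{"api": "send_rows", "payload": {"increments": [[[0,0,0,-0.01,-0.09,0,-1],[0,0,0,0,-0.09,0,-1],[0,0,0,-0.01,-0.09,0,-1],[0,0,0,-0.03,-0.09,0,-1],[0,0,0,-0.02,-0.08,0,-1],[0,0,0,-0.03,-0.09,0,-1],[0,0,0,-0.04,-0.08,0,-1],[0,0,0,-0.04,-0.08,0,-1],[0,0,0,-0.03,-0.08,0,-1],[0,0,0,-0.05,-0.07,0,-1]]]}}

```text
time: 3.98
ee_pos: [0.5438, -0.2013, 0.1087]
orientation: [0.361, 0.933, 0.0, 0.002]
wrist_force: [6.7, -1.6, 2.0]
finger_gap: 0.004
```

Request:
{"api": "send_rows", "payload": {"increments": [[[0,0,0,-0.06,-0.07,0,-1],[0,0,0,-0.05,-0.07,0,-1],[0,0,0,-0.07,-0.06,0,-1],[0,0,0,-0.06,-0.06,0,-1],[0,0,0,-0.07,-0.07,0,-1],[0,0,0,-0.07,-0.05,0,-1],[0,0,0,-0.08,-0.04,0,-1],[0,0,0,-0.07,-0.05,0,-1],[0,0,0,-0.08,-0.04,0,-1],[0,0,0,-0.08,-0.03,0,-1]]]}}

```text
time: 4.82
ee_pos: [0.5143, -0.2224, 0.108]
orientation: [0.361, 0.933, 0.0, 0.001]
wrist_force: [0.6, 1.1, -0.2]
finger_gap: 0.005
```

Request:
{"api": "send_rows", "payload": {"increments": [[[0,0,0,-0.09,-0.04,0,-1],[0,0,0,-0.09,-0.02,0,-1],[0,0,0,-0.08,-0.02,0,-1],[0,0,0,-0.09,-0.02,0,-1],[0,0,0,0,0,0,-1]]]}}

```text
time: 5.23
ee_pos: [0.4998, -0.2263, 0.108]
orientation: [0.361, 0.932, 0.0, 0.001]
wrist_force: [0.4, 0.3, 0.3]
finger_gap: 0.001
```

```bash
python3 - <<'E'
from h import *
where()
a=read_camera("wrist")[:,:,::-1];b=read_camera("top")[140:260,200:360,::-1]
cv2.imwrite("pics/p2.png",np.hstack([cv2.resize(a[:300],(400,234)),cv2.resize(b,(400,300),interpolation=2)[:234]]))
E
```

```text
t 5.23 tip [ -90.9 -126.9   89. ] toolx [-0.62   0.784 -0.001] toolz [ 0.001 -0.    -1.   ] F [0.41 0.27 0.25] q [-0.068  0.284 -0.447 -0.    -0.839 -0.671] gap 0.0
```

View pics/p2.png

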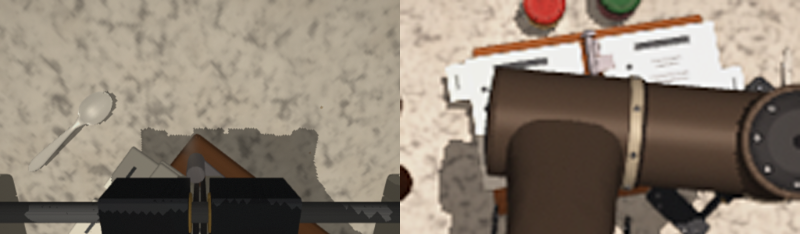

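```bash
python3 - <<'E'
from h import *
w=unproj("wrist",(252,220),.1075);c,s=np.cos(B[2]),np.sin(B[2]);d=w[:2]-B[:2];x,y=(np.array([c*d[0]+s*d[1],-s*d[0]+c*d[1]])*1000)
print(x,y,np.arctan2(-(y+78),x+102))
plan([((-85,-122,130),2.24,0,2),((-40,-150,220),2.24,0,4),((0,-235,220),np.pi,1.134,16)])
E
```

```text
-104.94719329489928 -141.86688650210627 1.6169094875611598
[[0.0, 0.01, -0.0, 0.06, 0.07, 0.51, -1], [0.0, 0.0, -0.0, 0.05, 0.07, 0.52, -1], [0.0, 0.0, -0.0, 0.31, -0.13, 0.56, -1], [0.0, 0.0, -0.0, 0.3, -0.12, 0.56, -1], [0.0, 0.0, -0.0, 0.31, -0.13, 0.56, -1], [0.0, 0.0, -0.0, 0.3, -0.13, 0.57, -1], [0.58, -0.17, 0.42, 0.07, -0.15, -0.0, -1], [0.59, -0.18, 0.41, 0.08, -0.16, -0.01, -1], [0.58, -0.17, 0.42, 0.08, -0.15, -0.0, -1], [0.59, -0.17, 0.42, 0.08, -0.16, -0.01, -1]]
[[0.58, -0.18, 0.41, 0.08, -0.15, -0.01, -1], [0.58, -0.17, 0.42, 0.08, -0.15, -0.02, -1], [0.59, -0.17, 0.42, 0.09, -0.16, -0.01, -1], [0.58, -0.18, 0.41, 0.09, -0.15, -0.02, -1], [0.59, -0.17, 0.42, 0.09, -0.14, -0.02, -1], [0.58, -0.17, 0.42, 0.09, -0.15, -0.02, -1], [0.58, -0.18, 0.41, 0.09, -0.15, -0.03, -1], [0.59, -0.17, 0.42, 0.09, -0.14, -0.02, -1], [0.58, -0.17, 0.42, 0.1, -0.14, -0.03, -1], [0.59, -0.18, 0.42, 0.1, -0.14, -0.02, -1]]
[[0.58, -0.17, 0.41, 0.09, -0.13, -0.03, -1], [0.58, -0.17, 0.42, 0.1, -0.14, -0.03, -1]]
end [0.6096, -0.3354, 0.228] [-0.06831, 0.84088, 0.53511, -0.04364]
```

Request:
{"api": "send_rows", "payload": {"increments": [[[0,0.01,0,0.06,0.07,0.51,-1],[0,0,0,0.05,0.07,0.52,-1],[0,0,0,0.31,-0.13,0.56,-1],[0,0,0,0.3,-0.12,0.56,-1],[0,0,0,0.31,-0.13,0.56,-1],[0,0,0,0.3,-0.13,0.57,-1],[0.58,-0.17,0.42,0.07,-0.15,0,-1],[0.59,-0.18,0.41,0.08,-0.16,-0.01,-1],[0.58,-0.17,0.42,0.08,-0.15,0,-1],[0.59,-0.17,0.42,0.08,-0.16,-0.01,-1]]]}}

```text
time: 6.17
ee_pos: [0.5669, -0.2656, 0.2392]
orientation: [0.261, 0.954, 0.147, -0.011]
wrist_force: [0.2, 0.5, -0.1]
finger_gap: 0.005
```

Request:
{"api": "send_rows", "payload": {"increments": [[[0.58,-0.18,0.41,0.08,-0.15,-0.01,-1],[0.58,-0.17,0.42,0.08,-0.15,-0.02,-1],[0.59,-0.17,0.42,0.09,-0.16,-0.01,-1],[0.58,-0.18,0.41,0.09,-0.15,-0.02,-1],[0.59,-0.17,0.42,0.09,-0.14,-0.02,-1],[0.58,-0.17,0.42,0.09,-0.15,-0.02,-1],[0.58,-0.18,0.41,0.09,-0.15,-0.03,-1],[0.59,-0.17,0.42,0.09,-0.14,-0.02,-1],[0.58,-0.17,0.42,0.1,-0.14,-0.03,-1],[0.59,-0.18,0.42,0.1,-0.14,-0.02,-1]]]}}

```text
time: 7.0
ee_pos: [0.602, -0.3255, 0.2299]
orientation: [-0.014, 0.876, 0.48, -0.039]
wrist_force: [1.0, -0.1, -0.3]
finger_gap: 0.005
```

Request:
{"api": "send_rows", "payload": {"increments": [[[0.58,-0.17,0.41,0.09,-0.13,-0.03,-1],[0.58,-0.17,0.42,0.1,-0.14,-0.03,-1],[0,0,0,0,0,0,-1]]]}}

```text
time: 7.25
ee_pos: [0.6094, -0.3362, 0.2212]
orientation: [-0.067, 0.838, 0.54, -0.046]
wrist_force: [0.0, 0.0, -3.1]
finger_gap: 0.003
```

```bash
python3 - <<'E'
from h import *
where()
cv2.imwrite("pics/s3.png",cv2.resize(read_camera("scene")[100:300,150:420,::-1],(800,593),interpolation=2))
b=np.pi/2-.35
plan([((0,-235,60),np.pi,1.134,10),((0,-215,48),np.pi,b,8)])
E
```

```text
t 7.25 tip [  -0.5 -235.7  213.4] toolx [-1.    -0.001  0.005] toolz [-0.003  0.911 -0.412] F [ 0.02  0.04 -3.07] q [-0.658  0.922  0.834 -0.922 -2.252  0.508] gap 0.0
[[-0.0, -0.01, 0.0, 0.0, 0.0, -0.39, -1], [-0.01, -0.0, 0.0, 0.0, 0.0, -0.38, -1], [-0.0, -0.01, 0.0, 0.0, 0.01, -0.39, -1], [-0.01, -0.0, 0.0, 0.0, -0.0, -0.39, -1], [-0.0, -0.01, 0.0, 0.0, -0.0, -0.38, -1], [-0.01, -0.0, 0.0, 0.0, 0.0, -0.39, -1], [-0.0, -0.01, 0.01, 0.0, 0.0, -0.38, -1], [-0.01, -0.0, -0.0, 0.0, 0.0, -0.39, -1], [0.0, -0.01, -0.0, 0.0, 0.01, -0.39, -1], [-0.0, -0.0, -0.0, 0.0, -0.0, -0.38, -1]]
[[0.09, 0.01, -0.0, -0.01, 0.06, -0.04, -1], [0.09, 0.02, -0.0, -0.01, 0.06, -0.05, -1], [0.09, 0.01, -0.0, -0.01, 0.06, -0.04, -1], [0.08, 0.02, -0.0, -0.01, 0.06, -0.04, -1], [0.09, 0.01, -0.0, -0.01, 0.06, -0.04, -1], [0.09, 0.02, -0.0, -0.01, 0.06, -0.05, -1], [0.09, 0.01, -0.0, -0.01, 0.06, -0.04, -1], [0.09, 0.02, -0.0, -0.01, 0.06, -0.04, -1]]
end [0.6064, -0.316, 0.0546] [-0.06636, 0.81669, 0.57135, -0.04675]
```

View pics/s3.png

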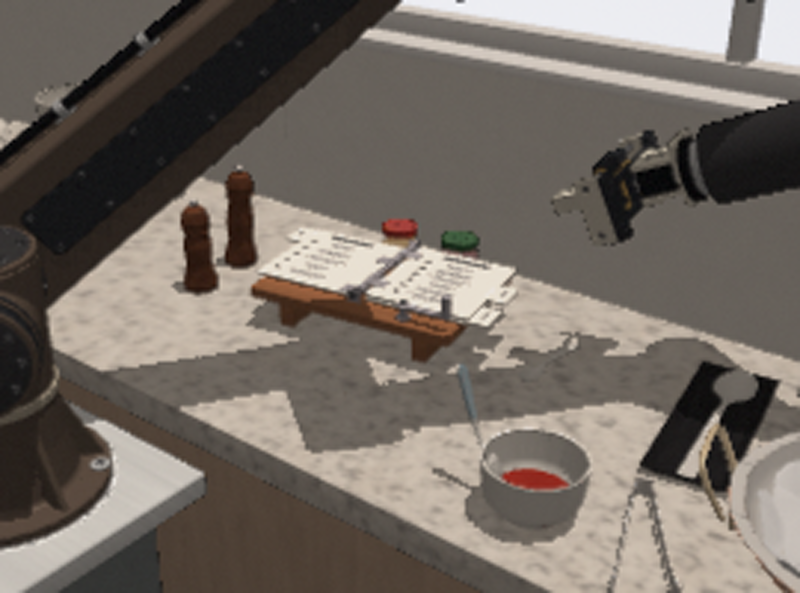

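The holder now lies along the front edge, with its pin at about (447,307). The gripper is clear to the right of the book and tilted as planned. Next is the descent.

Request:
{"api": "send_rows", "payload": {"increments": [[[0,-0.01,0,0,0,-0.39,-1],[-0.01,0,0,0,0,-0.38,-1],[0,-0.01,0,0,0.01,-0.39,-1],[-0.01,0,0,0,0,-0.39,-1],[0,-0.01,0,0,0,-0.38,-1],[-0.01,0,0,0,0,-0.39,-1],[0,-0.01,0,0,0,-0.2,-1],[0,0,0,0,0,0,-1],[0,0,0,0,0,0,-1]]]}}

```text
time: 8.05
ee_pos: [0.6097, -0.3349, 0.1265]
orientation: [-0.069, 0.842, 0.534, -0.042]
wrist_force: [0.2, -0.1, -0.1]
finger_gap: 0.012
```

```bash
python3 - <<'E'
from h import *
where()
b=np.pi/2-.35
plan([((0,-215,46),np.pi,b,10)])
E
```

```text
t 8.05 tip [   0.  -234.7  118.4] toolx [-1.    -0.    -0.003] toolz [ 0.001  0.904 -0.427] F [ 0.17 -0.05 -0.13] q [-0.642  0.996  0.761 -0.837 -2.134  0.649] gap 0.01
[[0.07, 0.01, 0.0, -0.01, 0.05, -0.18, -1], [0.08, 0.02, 0.0, -0.01, 0.04, -0.19, -1], [0.07, 0.01, 0.0, -0.0, 0.05, -0.18, -1], [0.08, 0.02, 0.0, -0.01, 0.05, -0.19, -1], [0.07, 0.01, 0.0, -0.01, 0.04, -0.18, -1], [0.08, 0.02, 0.0, -0.01, 0.05, -0.19, -1], [0.07, 0.01, 0.0, -0.0, 0.05, -0.18, -1], [0.07, 0.02, 0.0, -0.01, 0.04, -0.19, -1], [0.08, 0.01, 0.0, -0.01, 0.05, -0.18, -1], [0.07, 0.02, 0.0, -0.01, 0.05, -0.19, -1]]
end [0.6065, -0.3161, 0.0525] [-0.06625, 0.81678, 0.57124, -0.04656]
```

Request:
{"api": "send_rows", "payload": {"increments": [[[0.07,0.01,0,-0.01,0.05,-0.18,-1],[0.08,0.02,0,-0.01,0.04,-0.19,-1],[0.07,0.01,0,0,0.05,-0.18,-1],[0.08,0.02,0,-0.01,0.05,-0.19,-1],[0.07,0.01,0,-0.01,0.04,-0.18,-1],[0.08,0.02,0,-0.01,0.05,-0.19,-1],[0.07,0.01,0,0,0.05,-0.18,-1],[0.07,0.02,0,-0.01,0.04,-0.19,-1],[0.08,0.01,0,-0.01,0.05,-0.18,-1],[0.07,0.02,0,-0.01,0.05,-0.19,-1]]]}}

```text
time: 8.88
ee_pos: [0.6065, -0.316, 0.0524]
orientation: [-0.066, 0.817, 0.571, -0.046]
wrist_force: [0.4, -0.1, 0.5]
finger_gap: 0.007
```

Request:
{"api": "send_rows", "payload": {"increments": [[[0,0,0,0,0,0,-1],[0,0,0,0,0,0,-1]]]}}

```text
time: 9.05
ee_pos: [0.6063, -0.316, 0.0522]
orientation: [-0.066, 0.817, 0.571, -0.047]
wrist_force: [-0.6, -0.4, -0.6]
finger_gap: 0.002
```

```bash
python3 - <<'E'
from h import *
where()
a=read_camera("wrist")[:,:,::-1]; t=read_camera("top")[130:240,240:400,::-1]
cv2.imwrite("pics/p4.png",np.hstack([cv2.resize(a,(400,300)),cv2.resize(t,(400,300),interpolation=2)]))
E
```

```text
t 9.05 tip [-2.000e-01 -2.147e+02  4.570e+01] toolx [-1.     0.     0.001] toolz [-0.     0.939 -0.343] F [-0.61 -0.43 -0.56] q [-0.641  1.095  0.736 -0.863 -2.109  0.711] gap 0.0
```

View pics/p4.png

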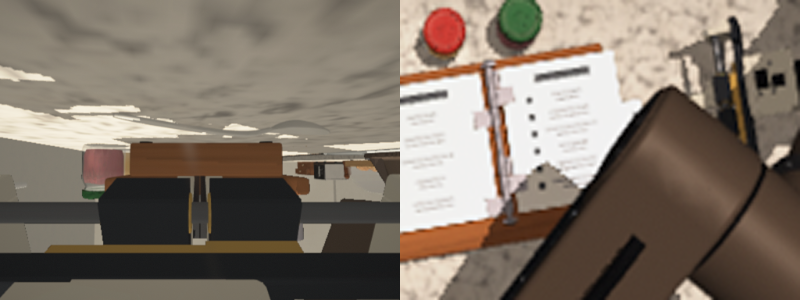

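The wrist camera is on the lower side and looks along under the board. The fingers are level below the tab plane and in line with the tab, and nothing is touching. Next: insert, then plan the turning arc.

```bash
cat > turn.py <<'E'
from h import *
H,s=10.,15.
def wp(th,al=None,r=None,dz=0):
    u=np.array([-np.cos(th),np.sin(th)]);m=np.array([-np.sin(th),-np.cos(th)]);O=np.array([0,70.5])
    if th<=np.pi/2:
        a=max(.35,th);t=O+184*u+2.5*m-H*np.array([np.sin(a),np.cos(a)])-s*np.array([-np.cos(a),np.sin(a)])
    else:
        a=np.pi/2;t=O+r*u+2.5*m-[H,0]
    return ((0,t[0],t[1]+dz),np.pi,np.pi/2-a,1)
E
python3 - <<'E'
from turn import *
print("cam z",(-calibration("wrist")["R"].T@calibration("wrist")["t"]).round(3), wp(0))
L=lambda a,b,n:np.linspace(a,b,n+1)[1:]
y0=wp(0)[0]
w=[((0,y0[1],46),np.pi,np.pi/2-.35,7),(y0,np.pi,np.pi/2-.35,5)]
w+=[wp(t) for t in L(0,.35,12)]+[wp(t) for t in L(.35,np.pi/2,28)]
plan(w)
E
```

```text
cam z [ 0.633 -0.473  0.029] ((0, np.float64(-173.33838738184383), np.float64(53.46280575969445)), 3.141592653589793, 1.2207963267948965, 1)
[[0.0, 0.0, 0.0, -0.02, 0.15, -0.0, -1], [0.0, 0.0, 0.0, -0.03, 0.15, -0.01, -1], [0.01, 0.0, 0.0, -0.02, 0.14, -0.0, -1], [-0.0, 0.01, 0.0, -0.03, 0.15, -0.0, -1], [-0.0, -0.0, 0.0, -0.02, 0.15, -0.01, -1], [0.0, -0.0, 0.0, -0.03, 0.15, -0.0, -1], [0.0, 0.0, 0.0, -0.02, 0.14, -0.01, -1], [0.0, 0.0, 0.0, -0.0, 0.0, 0.04, -1], [0.0, 0.0, 0.0, -0.0, 0.0, 0.04, -1], [0.0, 0.0, 0.0, -0.0, 0.0, 0.03, -1]]
[[0.0, 0.0, 0.0, -0.0, 0.0, 0.04, -1], [0.0, 0.0, 0.0, -0.0, 0.0, 0.04, -1], [0.0, 0.0, 0.0, -0.0, 0.0, 0.14, -1], [0.0, 0.0, 0.0, -0.0, 0.01, 0.13, -1], [0.0, 0.0, 0.0, -0.0, 0.01, 0.13, -1], [0.0, 0.0, 0.0, -0.01, 0.01, 0.14, -1], [0.0, 0.0, 0.0, 0.0, 0.01, 0.13, -1], [0.0, 0.0, 0.0, -0.0, 0.02, 0.13, -1], [0.0, 0.0, 0.0, -0.01, 0.03, 0.14, -1], [0.0, 0.0, 0.0, -0.0, 0.02, 0.13, -1]]
[[0.0, 0.0, 0.0, -0.01, 0.03, 0.13, -1], [0.0, 0.0, 0.0, -0.0, 0.04, 0.13, -1], [0.0, 0.0, 0.0, -0.01, 0.04, 0.13, -1], [0.0, 0.0, 0.0, -0.0, 0.04, 0.12, -1], [-0.36,
[... 585 characters left out ...]
.03, 0.16, 0.14, -1], [-0.36, -0.06, 0.0, -0.02, 0.16, 0.12, -1], [-0.35, -0.06, 0.0, -0.03, 0.17, 0.12, -1]]
[[-0.36, -0.06, 0.0, -0.03, 0.17, 0.11, -1], [-0.36, -0.05, 0.0, -0.03, 0.17, 0.1, -1], [-0.36, -0.06, 0.0, -0.03, 0.18, 0.1, -1], [-0.36, -0.06, 0.0, -0.03, 0.19, 0.08, -1], [-0.36, -0.06, 0.0, -0.03, 0.18, 0.08, -1], [-0.36, -0.06, 0.0, -0.03, 0.19, 0.07, -1], [-0.35, -0.06, 0.0, -0.03, 0.2, 0.07, -1], [-0.36, -0.06, 0.0, -0.03, 0.19, 0.05, -1], [-0.36, -0.05, 0.0, -0.04, 0.2, 0.04, -1], [-0.36, -0.06, 0.0, -0.03, 0.2, 0.04, -1]]
[[-0.36, -0.06, 0.0, -0.03, 0.2, 0.03, -1], [-0.36, -0.06, 0.0, -0.03, 0.2, 0.01, -1]]
end [0.5712, -0.0988, 0.2583] [-0.08094, 0.99672, -0.00017, -5e-05]
```

Request:
{"api": "send_rows", "payload": {"increments": [[[0,0,0,-0.02,0.15,0,-1],[0,0,0,-0.03,0.15,-0.01,-1],[0.01,0,0,-0.02,0.14,0,-1],[0,0.01,0,-0.03,0.15,0,-1],[0,0,0,-0.02,0.15,-0.01,-1],[0,0,0,-0.03,0.15,0,-1],[0,0,0,-0.02,0.14,-0.01,-1],[0,0,0,0,0,0.04,-1],[0,0,0,0,0,0.04,-1],[0,0,0,0,0,0.03,-1]]]}}

```text
time: 9.98
ee_pos: [0.5999, -0.2752, 0.0567]
orientation: [-0.066, 0.817, 0.571, -0.046]
wrist_force: [-0.0, -1.1, -0.0]
finger_gap: 0.004
```

Request:
{"api": "send_rows", "payload": {"increments": [[[0,0,0,0,0,0.04,-1],[0,0,0,0,0,0.04,-1],[0,0,0,0,0,0.14,-1],[0,0,0,0,0.01,0.13,-1],[0,0,0,0,0.01,0.13,-1],[0,0,0,-0.01,0.01,0.14,-1],[0,0,0,0,0.01,0.13,-1],[0,0,0,0,0.02,0.13,-1],[0,0,0,-0.01,0.03,0.14,-1],[0,0,0,0,0.02,0.13,-1]]]}}

```text
time: 10.82
ee_pos: [0.599, -0.2704, 0.1031]
orientation: [-0.066, 0.817, 0.571, -0.046]
wrist_force: [-0.4, 0.1, -1.8]
finger_gap: 0.006
```

```bash
python3 - <<'E'
from h import *
where()
t=read_camera("scene")[150:260,220:360,::-1]
cv2.imwrite("pics/p5.png",cv2.resize(t,(763,600),interpolation=2))
E
```

```text
t 10.82 tip [-1.000e-01 -1.686e+02  9.660e+01] toolx [-1.  0.  0.] toolz [ 0.     0.939 -0.343] F [-0.37  0.13 -1.8 ] q [-0.608  0.986  0.618 -0.882 -2.08   0.696] gap 0.01
```

View pics/p5.png

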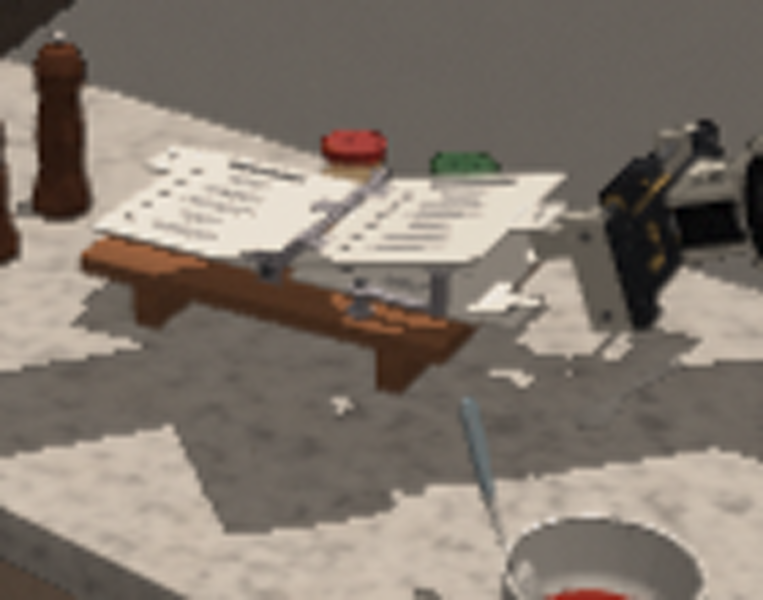

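The top leaf alone is rising, with its outer edge at (560,178). The next leaf lies flat with its tab at (510,300). I'll continue the arc.

Request:
{"api": "send_rows", "payload": {"increments": [[[0,0,0,-0.01,0.03,0.13,-1],[0,0,0,0,0.04,0.13,-1],[0,0,0,-0.01,0.04,0.13,-1],[0,0,0,0,0.04,0.12,-1],[-0.36,-0.06,0,-0.01,0.06,0.2,-1],[-0.35,-0.06,0,-0.02,0.07,0.19,-1],[-0.36,-0.05,0,-0.01,0.08,0.19,-1],[-0.36,-0.06,0,-0.01,0.08,0.19,-1],[-0.36,-0.06,0,-0.02,0.1,0.18,-1],[-0.36,-0.06,0,-0.01,0.1,0.18,-1]]]}}

```text
time: 11.7
ee_pos: [0.5948, -0.2448, 0.1687]
orientation: [-0.072, 0.885, 0.459, -0.037]
wrist_force: [-1.0, -0.2, -1.2]
finger_gap: 0.006
```

Request:
{"api": "send_rows", "payload": {"increments": [[[-0.36,-0.06,0,-0.02,0.11,0.17,-1],[-0.36,-0.06,0,-0.02,0.11,0.17,-1],[-0.35,-0.06,0,-0.02,0.12,0.16,-1],[-0.36,-0.06,0,-0.02,0.14,0.16,-1],[-0.36,-0.05,0,-0.02,0.13,0.15,-1],[-0.36,-0.06,0,-0.03,0.15,0.15,-1],[-0.36,-0.06,0,-0.02,0.14,0.13,-1],[-0.36,-0.06,0,-0.03,0.16,0.14,-1],[-0.36,-0.06,0,-0.02,0.16,0.12,-1],[-0.35,-0.06,0,-0.03,0.17,0.12,-1]]]}}

```text
time: 12.53
ee_pos: [0.5855, -0.189, 0.2277]
orientation: [-0.078, 0.963, 0.257, -0.02]
wrist_force: [0.7, -0.6, -1.0]
finger_gap: 0.011
```

Request:
{"api": "send_rows", "payload": {"increments": [[[-0.36,-0.06,0,-0.03,0.17,0.11,-1],[-0.36,-0.05,0,-0.03,0.17,0.1,-1],[-0.36,-0.06,0,-0.03,0.18,0.1,-1],[-0.36,-0.06,0,-0.03,0.19,0.08,-1],[-0.36,-0.06,0,-0.03,0.18,0.08,-1],[-0.36,-0.06,0,-0.03,0.19,0.07,-1],[-0.35,-0.06,0,-0.03,0.2,0.07,-1],[-0.36,-0.06,0,-0.03,0.19,0.05,-1],[-0.36,-0.05,0,-0.04,0.2,0.04,-1],[-0.36,-0.06,0,-0.03,0.2,0.04,-1]]]}}

```text
time: 13.37
ee_pos: [0.5731, -0.114, 0.2572]
orientation: [-0.081, 0.996, 0.043, -0.003]
wrist_force: [-0.3, -1.0, -1.0]
finger_gap: 0.001
```

```bash
python3 - <<'E'
from turn import *
where()
L=lambda a,b,n:np.linspace(a,b,n+1)[1:]
th=np.r_[L(1.5,1.57,2),L(1.571,2.7,24),L(2.7,3.16,16)]
plan([wp(t,r=np.interp(t,[1.57,3.16],[169,150])) for t in th])
E
```

```text
t 13.37 tip [ -0.4 -26.3 238.3] toolx [-1.     0.001 -0.001] toolz [ 0.001  0.086 -0.996] F [-0.29 -1.04 -1.  ] q [ 0.081  0.222 -0.117 -0.091 -1.239  0.11 ] gap 0.0
[[-0.42, -0.06, 0.01, -0.02, 0.22, 0.02, -1], [-0.28, -0.05, -0.0, -0.03, 0.16, 0.01, -1], [-0.01, 0.0, -0.0, -0.03, 0.2, -0.01, -1], [-0.0, 0.0, -0.0, -0.04, 0.19, -0.03, -1], [-0.0, 0.0, -0.0, -0.03, 0.19, -0.03, -1], [-0.0, 0.0, -0.0, -0.03, 0.19, -0.05, -1], [-0.0, 0.0, -0.0, -0.03, 0.19, -0.05, -1], [-0.0, 0.0, -0.0, -0.03, 0.18, -0.06, -1], [-0.0, 0.0, -0.0, -0.03, 0.18, -0.07, -1], [-0.0, 0.0, -0.0, -0.03, 0.18, -0.08, -1]]
[[-0.0, 0.0, -0.0, -0.02, 0.17, -0.08, -1], [-0.0, 0.0, -0.0, -0.03, 0.17, -0.09, -1], [-0.0, 0.0, -0.0, -0.03, 0.16, -0.11, -1], [-0.0, 0.0, -0.0, -0.02, 0.15, -0.1, -1], [-0.0, 0.0, -0.0, -0.03, 0.15, -0.12, -1], [-0.0, 0.0, -0.0, -0.02, 0.15, -0.12, -1], [-0.0, 0.0, -0.0, -0.02, 0.14, -0.13, -1], [-0.0, 0.0, -0.0, -0.03, 0.13, -0.13, -1], [-0.0, 0.0, -0.0, -0.02, 0.12, -0.14, -1], [-0.0, 0.0, -0.0, -0.02, 0.12, -0.15, -1]]
[[-0.0, 0.0, -0.0, -0.01, 0.11, -0.15, -1], [-0.0, 0.0, -0.0, -0.02, 
[... 219 characters left out ...]
-0.1, -1], [-0.0, 0.0, -0.0, -0.01, 0.03, -0.1, -1], [-0.0, 0.0, -0.0, -0.0, 0.04, -0.11, -1], [-0.0, 0.0, -0.0, -0.01, 0.03, -0.11, -1]]
[[-0.0, 0.0, -0.0, -0.0, 0.02, -0.11, -1], [-0.0, 0.0, -0.0, -0.01, 0.03, -0.1, -1], [-0.0, 0.0, -0.0, 0.0, 0.02, -0.11, -1], [-0.0, 0.0, -0.0, -0.0, 0.02, -0.11, -1], [-0.0, 0.0, -0.0, -0.0, 0.01, -0.11, -1], [-0.0, 0.0, -0.0, -0.01, 0.01, -0.11, -1], [-0.0, 0.0, -0.0, 0.0, 0.01, -0.11, -1], [-0.0, 0.0, -0.0, 0.0, 0.0, -0.11, -1], [-0.0, 0.0, -0.0, 0.0, 0.01, -0.1, -1], [-0.0, 0.0, -0.0, 0.0, -0.0, -0.11, -1]]
[[-0.0, 0.0, -0.0, 0.0, -0.01, -0.11, -1], [-0.0, 0.0, -0.0, 0.0, -0.01, -0.11, -1]]
end [0.5463, 0.0516, 0.0892] [-0.08128, 0.99669, 4e-05, 3e-05]
```

Request:
{"api": "send_rows", "payload": {"increments": [[[-0.42,-0.06,0.01,-0.02,0.22,0.02,-1],[-0.28,-0.05,0,-0.03,0.16,0.01,-1],[-0.01,0,0,-0.03,0.2,-0.01,-1],[0,0,0,-0.04,0.19,-0.03,-1],[0,0,0,-0.03,0.19,-0.03,-1],[0,0,0,-0.03,0.19,-0.05,-1],[0,0,0,-0.03,0.19,-0.05,-1],[0,0,0,-0.03,0.18,-0.06,-1],[0,0,0,-0.03,0.18,-0.07,-1],[0,0,0,-0.03,0.18,-0.08,-1]]]}}

```text
time: 14.2
ee_pos: [0.5613, -0.0389, 0.242]
orientation: [-0.081, 0.997, 0.001, -0.001]
wrist_force: [0.8, -1.0, 0.8]
finger_gap: 0.006
```

Request:
{"api": "send_rows", "payload": {"increments": [[[0,0,0,-0.02,0.17,-0.08,-1],[0,0,0,-0.03,0.17,-0.09,-1],[0,0,0,-0.03,0.16,-0.11,-1],[0,0,0,-0.02,0.15,-0.1,-1],[0,0,0,-0.03,0.15,-0.12,-1],[0,0,0,-0.02,0.15,-0.12,-1],[0,0,0,-0.02,0.14,-0.13,-1],[0,0,0,-0.03,0.13,-0.13,-1],[0,0,0,-0.02,0.12,-0.14,-1],[0,0,0,-0.02,0.12,-0.15,-1]]]}}

```text
time: 15.03
ee_pos: [0.5517, 0.0195, 0.195]
orientation: [-0.081, 0.997, 0.001, -0.001]
wrist_force: [-0.4, 0.2, 1.8]
finger_gap: 0.003
```

Request:
{"api": "send_rows", "payload": {"increments": [[[0,0,0,-0.01,0.11,-0.15,-1],[0,0,0,-0.02,0.1,-0.15,-1],[0,0,0,-0.02,0.1,-0.16,-1],[0,0,0,-0.01,0.09,-0.16,-1],[0,0,0,-0.01,0.07,-0.17,-1],[0,0,0,-0.01,0.08,-0.17,-1],[0,0,0,-0.01,0.04,-0.1,-1],[0,0,0,-0.01,0.03,-0.1,-1],[0,0,0,0,0.04,-0.11,-1],[0,0,0,-0.01,0.03,-0.11,-1]]]}}

```text
time: 15.87
ee_pos: [0.5475, 0.0467, 0.14]
orientation: [-0.081, 0.997, 0.001, -0.001]
wrist_force: [0.8, -0.3, 0.9]
finger_gap: 0.009
```

Request:
{"api": "send_rows", "payload": {"increments": [[[0,0,0,0,0.02,-0.11,-1],[0,0,0,-0.01,0.03,-0.1,-1],[0,0,0,0,0.02,-0.11,-1],[0,0,0,0,0.02,-0.11,-1],[0,0,0,0,0.01,-0.11,-1],[0,0,0,-0.01,0.01,-0.11,-1],[0,0,0,0,0.01,-0.11,-1],[0,0,0,0,0,-0.11,-1],[0,0,0,0,0,-0.1,-1],[0,0,0,0,0,-0.08,-1]]]}}

```text
time: 16.7
ee_pos: [0.5465, 0.0514, 0.0978]
orientation: [-0.081, 0.997, 0.001, -0.001]
wrist_force: [-0.3, 1.0, 1.2]
finger_gap: 0.004
```

```bash
python3 - <<'E'
from h import *
where()
E
```

```text
t 16.7 tip [  0.  139.6  78.8] toolx [-1.    -0.     0.002] toolz [-0.002  0.002 -1.   ] F [-0.34  1.01  1.2 ] q [ 0.449  0.298 -0.454 -0.003 -0.82  -0.285] gap 0.0
```

Tip at 78.8 mm, so the leaf top (73 mm) is about 6 mm lower. I'll press on gently.

Request:
{"api": "send_rows", "payload": {"increments": [[[0,0,0,0,0,-0.05,-1],[0,0,0,0,0,-0.05,-1],[0,0,0,0,0,-0.03,-1],[0,0,0,0,0,-0.03,-1],[0,0,0,0,0,0,-1]]]}}

```text
time: 17.12
ee_pos: [0.5466, 0.0513, 0.0922]
orientation: [-0.081, 0.997, 0.001, -0.001]
wrist_force: [-2.8, 1.0, 2.8]
finger_gap: 0.008
```

Request:
{"api": "send_rows", "payload": {"increments": [[[0,0,0,0,0,-0.02,-1],[0,0,0,0,0,-0.02,-1],[0,0,0,0,0,0,-1],[0,0,0,0,0,0,-1]]]}}

```text
time: 17.45
ee_pos: [0.5467, 0.0513, 0.0918]
orientation: [-0.082, 0.997, 0.001, -0.0]
wrist_force: [-6.0, -0.3, 14.6]
finger_gap: 0.005
```

```bash
python3 - <<'E'
from h import *
t=lambda th:np.array([-102+60*np.cos(th),-78-60*np.sin(th)])
n=np.array([-np.sin(.9),-np.cos(.9)]);d=17
w=[((0,140,90),np.pi,0,3),((-10,120,150),np.pi,0,3),((-137,-168,150),2.24,0,14),((-137,-168,88),2.24,0,4)]
for i,th in enumerate(np.linspace(1.6,.1,9)):
    c=t(th)+n*d; w.append(((c[0],c[1],88),2.24,0,3 if i else 5))
plan(w)
E
```

```text
[[-0.0, -0.0, -0.0, -0.0, 0.0, 0.14, -1], [-0.01, -0.0, -0.01, -0.0, 0.01, 0.15, -1], [-0.0, -0.01, 0.0, -0.01, 0.0, 0.14, -1], [-0.0, 0.0, 0.0, -0.05, -0.18, 0.5, -1], [-0.0, 0.0, 0.0, -0.06, -0.18, 0.5, -1], [-0.0, 0.0, 0.0, -0.05, -0.17, 0.5, -1], [-0.0, 0.0, -0.54, -0.14, -0.54, -0.0, -1], [-0.0, 0.0, -0.53, -0.14, -0.55, -0.0, -1], [-0.0, 0.0, -0.54, -0.14, -0.54, -0.0, -1], [-0.0, 0.0, -0.54, -0.14, -0.55, -0.0, -1]]
[[-0.0, 0.0, -0.53, -0.14, -0.54, -0.0, -1], [-0.0, 0.0, -0.54, -0.15, -0.55, -0.0, -1], [-0.0, 0.0, -0.54, -0.14, -0.54, -0.0, -1], [0.0, 0.0, -0.53, -0.14, -0.55, -0.0, -1], [0.0, 0.0, -0.54, -0.14, -0.54, -0.0, -1], [0.0, 0.0, -0.54, -0.14, -0.54, -0.0, -1], [0.0, 0.0, -0.53, -0.14, -0.55, -0.0, -1], [0.0, 0.0, -0.54, -0.14, -0.54, -0.0, -1], [0.0, 0.0, -0.54, -0.14, -0.55, -0.0, -1], [0.0, 0.0, -0.53, -0.14, -0.54, -0.0, -1]]
[[0.0, 0.0, -0.0, -0.0, -0.0, -0.39, -1], [0.0, 0.0, -0.0, -0.0, -0.0, -0.39, -1], [0.0, 0.0, -0.0, -0.0, -0.0, -0.38, -1], [0.0, 0.0, -0.0, -0.0, -0.0, -0.39, -1], [0.0, 0.0, -0.0, 0.08, 0.11, -0.0, -1], [0.0, 0.0, -0.0, 0.08, 0.11, -0.0,
[... 449 characters left out ...]
.0, 0.0, -0.0, 0.08, 0.05, -0.0, -1], [0.0, 0.0, -0.0, 0.07, 0.07, -0.0, -1], [0.0, 0.0, -0.0, 0.06, 0.07, -0.0, -1]]
[[0.0, 0.0, -0.0, 0.07, 0.06, -0.0, -1], [0.0, 0.0, -0.0, 0.05, 0.08, -0.0, -1], [0.0, 0.0, -0.0, 0.05, 0.08, -0.0, -1], [0.0, 0.0, -0.0, 0.06, 0.08, -0.0, -1], [0.0, 0.0, -0.0, 0.04, 0.08, -0.0, -1], [0.0, 0.0, -0.0, 0.03, 0.09, -0.0, -1], [0.0, 0.0, -0.0, 0.04, 0.08, -0.0, -1], [0.0, 0.0, -0.0, 0.02, 0.09, -0.0, -1], [0.0, 0.0, -0.0, 0.02, 0.1, -0.0, -1], [0.0, 0.0, -0.0, 0.02, 0.09, -0.0, -1]]
[[0.0, 0.0, -0.0, 0.0, 0.09, -0.0, -1], [0.0, 0.0, -0.0, 0.01, 0.1, -0.0, -1], [0.0, 0.0, -0.0, -0.0, 0.09, -0.0, -1]]
end [0.5295, -0.1887, 0.107] [0.36122, 0.93248, 3e-05, 0.00025]
```

Request:
{"api": "send_rows", "payload": {"increments": [[[0,0,0,0,0,0.14,-1],[-0.01,0,-0.01,0,0.01,0.15,-1],[0,-0.01,0,-0.01,0,0.14,-1],[0,0,0,-0.05,-0.18,0.5,-1],[0,0,0,-0.06,-0.18,0.5,-1],[0,0,0,-0.05,-0.17,0.5,-1],[0,0,-0.54,-0.14,-0.54,0,-1],[0,0,-0.53,-0.14,-0.55,0,-1],[0,0,-0.54,-0.14,-0.54,0,-1],[0,0,-0.54,-0.14,-0.55,0,-1]]]}}

```text
time: 18.28
ee_pos: [0.5171, -0.0574, 0.1681]
orientation: [0.05, 0.999, 0.0, 0.0]
wrist_force: [0.0, 0.5, 0.3]
finger_gap: 0.0
```

Request:
{"api": "send_rows", "payload": {"increments": [[[0,0,-0.53,-0.14,-0.54,0,-1],[0,0,-0.54,-0.15,-0.55,0,-1],[0,0,-0.54,-0.14,-0.54,0,-1],[0,0,-0.53,-0.14,-0.55,0,-1],[0,0,-0.54,-0.14,-0.54,0,-1],[0,0,-0.54,-0.14,-0.54,0,-1],[0,0,-0.53,-0.14,-0.55,0,-1],[0,0,-0.54,-0.14,-0.54,0,-1],[0,0,-0.54,-0.14,-0.55,0,-1],[0,0,-0.53,-0.14,-0.54,0,-1]]]}}

```text
time: 19.12
ee_pos: [0.4606, -0.2753, 0.1679]
orientation: [0.363, 0.932, 0.0, 0.0]
wrist_force: [-0.0, 0.1, -0.6]
finger_gap: 0.005
```

```bash
python3 - <<'E'
from h import *
where()
a=read_camera("scene")[140:240,220:350,::-1]; t=read_camera("top")[130:240,205:365,::-1]
cv2.imwrite("pics/p6.png",np.hstack([cv2.resize(a,(400,308),interpolation=2)[:300],cv2.resize(t,(400,300),interpolation=2)]))
E
```

```text
t 19.12 tip [-137.4 -168.9  148.9] toolx [-0.618  0.787 -0.   ] toolz [ 0.001  0.    -1.   ] F [-0.04  0.13 -0.56] q [-0.174  0.198 -0.401 -0.001 -0.971 -0.569] gap 0.0
```

View pics/p6.png

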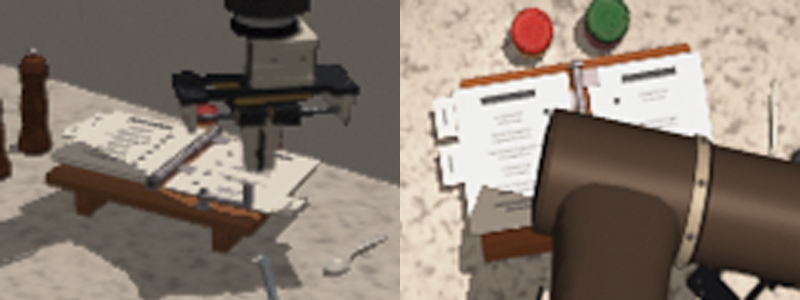

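The leaf lies on the left, with two left tabs showing at (440,115) and (447,160) in the right-hand panel. The next leaf is flat on the right and the holder is still along the front. Now I'll push the holder back.

Request:
{"api": "send_rows", "payload": {"increments": [[[0,0,0,0,0,-0.39,-1],[0,0,0,0,0,-0.39,-1],[0,0,0,0,0,-0.38,-1],[0,0,0,0,0,-0.39,-1],[0,0,0,0.08,0.11,0,-1],[0,0,0,0.08,0.11,0,-1],[0,0,0,0.09,0.12,0,-1],[0,0,0,0.08,0.11,0,-1],[0,0,0,0.08,0.11,0,-1],[0,0,0,0.09,0.02,0,-1]]]}}

```text
time: 20.05
ee_pos: [0.4825, -0.2513, 0.107]
orientation: [0.361, 0.933, -0.0, 0.002]
wrist_force: [-0.0, -7.3, -0.7]
finger_gap: 0.006
```

Request:
{"api": "send_rows", "payload": {"increments": [[[0,0,0,0.09,0.02,0,-1],[0,0,0,0.09,0.02,0,-1],[0,0,0,0.09,0.04,0,-1],[0,0,0,0.08,0.04,0,-1],[0,0,0,0.09,0.04,0,-1],[0,0,0,0.08,0.05,0,-1],[0,0,0,0.07,0.05,0,-1],[0,0,0,0.08,0.05,0,-1],[0,0,0,0.07,0.07,0,-1],[0,0,0,0.06,0.07,0,-1]]]}}

```text
time: 20.88
ee_pos: [0.514, -0.2328, 0.1064]
orientation: [0.361, 0.932, 0.0, 0.001]
wrist_force: [-0.1, 0.4, -0.3]
finger_gap: 0.007
```

Request:
{"api": "send_rows", "payload": {"increments": [[[0,0,0,0.07,0.06,0,-1],[0,0,0,0.05,0.08,0,-1],[0,0,0,0.05,0.08,0,-1],[0,0,0,0.06,0.08,0,-1],[0,0,0,0.04,0.08,0,-1],[0,0,0,0.03,0.09,0,-1],[0,0,0,0.04,0.08,0,-1],[0,0,0,0.02,0.09,0,-1],[0,0,0,0.02,0.1,0,-1],[0,0,0,0.02,0.09,0,-1]]]}}

```text
time: 21.72
ee_pos: [0.529, -0.1994, 0.1055]
orientation: [0.361, 0.932, 0.0, -0.0]
wrist_force: [0.8, -1.1, 0.5]
finger_gap: 0.007
```

Request:
{"api": "send_rows", "payload": {"increments": [[[0,0,0,0,0.09,0,-1],[0,0,0,0.01,0.1,0,-1],[0,0,0,0,0.09,0,-1],[0,0,0,0,0,0,-1]]]}}

```text
time: 22.05
ee_pos: [0.5294, -0.188, 0.1056]
orientation: [0.361, 0.932, 0.0, -0.0]
wrist_force: [0.7, -0.4, -0.5]
finger_gap: 0.003
```

```bash
python3 - <<'E'
from h import *
where()
plan([((-65,-124,88),2.24,0,4),((-70,-128,200),2.24,0,6),((-180,0,240),2.24,0,8)])
E
```

```text
t 22.05 tip [-55.5 -93.8  86.6] toolx [-0.62   0.784  0.   ] toolz [ 0.     0.001 -1.   ] F [ 0.69 -0.37 -0.55] q [ 0.007  0.306 -0.419 -0.001 -0.845 -0.746] gap 0.0
[[-0.0, 0.0, -0.0, -0.03, -0.2, 0.01, -1], [-0.0, 0.0, -0.0, -0.03, -0.19, 0.01, -1], [-0.0, 0.0, -0.0, -0.02, -0.2, 0.01, -1], [-0.01, 0.0, -0.0, -0.03, -0.19, 0.01, -1], [0.0, 0.0, -0.0, -0.02, -0.02, 0.47, -1], [0.0, 0.0, -0.0, -0.02, -0.02, 0.46, -1], [0.0, 0.0, -0.0, -0.01, -0.02, 0.47, -1], [0.0, 0.0, -0.0, -0.02, -0.02, 0.46, -1], [0.0, 0.0, -0.0, -0.02, -0.02, 0.47, -1], [0.0, 0.0, -0.0, -0.02, -0.02, 0.47, -1]]
[[0.0, 0.0, -0.0, -0.4, 0.34, 0.12, -1], [0.0, 0.0, -0.0, -0.41, 0.34, 0.13, -1], [0.0, 0.0, -0.0, -0.4, 0.34, 0.12, -1], [0.0, 0.0, -0.0, -0.41, 0.34, 0.13, -1], [0.0, 0.0, -0.0, -0.4, 0.34, 0.12, -1], [0.0, 0.0, -0.0, -0.4, 0.33, 0.13, -1], [0.0, 0.0, -0.0, -0.41, 0.34, 0.12, -1], [0.0, 0.0, -0.0, -0.4, 0.34, 0.13, -1]]
end [0.3914, -0.1156, 0.2592] [0.3613, 0.93245, -0.00024, 0.00016]
```

Request:
{"api": "send_rows", "payload": {"increments": [[[0,0,0,-0.03,-0.2,0,-1],[0,0,0,-0.03,-0.19,0,-1],[0,0,0,-0.02,-0.2,0,-1],[0,0,0,-0.03,-0.19,0,-1],[0,0,0,-0.02,-0.02,0.47,-1],[0,0,0,-0.02,-0.02,0.46,-1],[0,0,0,-0.01,-0.02,0.47,-1],[0,0,0,-0.02,-0.02,0.46,-1],[0,0,0,0,0.3,0.47,-1],[0,0,0,0,0.3,0.47,-1]]]}}

```text
time: 22.88
ee_pos: [0.5217, -0.2001, 0.2183]
orientation: [0.363, 0.932, 0.0, -0.0]
wrist_force: [0.7, -0.4, -0.8]
finger_gap: 0.009
```

Request:
{"api": "send_rows", "payload": {"increments": [[[0,0,0,0.2,0.6,0.3,-1],[0,0,0,0.2,0.6,0.3,-1],[0,0,0,0.2,0.6,0.2,-1],[0,0,0,0.2,0.6,0,-1],[0,0,0,0,0.6,0,-1],[0,0,0,0,0,0,-1],[0,0,0,0,0,0,-1]]]}}

```text
time: 23.47
ee_pos: [0.5542, -0.0788, 0.2495]
orientation: [0.361, 0.933, 0.0, -0.0]
wrist_force: [0.5, -0.6, -0.9]
finger_gap: 0.003
```

```bash
python3 - <<'E'
from h import *
where()
a=read_camera("wrist")[:300,:,::-1]; t=read_camera("scene")[140:240,220:350,::-1]
cv2.imwrite("pics/w7.png",a)
cv2.imwrite("pics/p7.png",np.vstack([a,cv2.resize(t,(385,296),interpolation=2)[:, :]] if 0 else [cv2.copyMakeBorder(a,0,0,0,0,0),cv2.resize(t,(512,300),interpolation=2)]))
E
```

```text
t 23.47 tip [-13.3   9.9 230.5] toolx [-0.621  0.784  0.   ] toolz [ 0.  0. -1.] F [ 0.47 -0.63 -0.87] q [ 2.080e-01  1.670e-01 -2.390e-01 -1.000e-03 -1.164e+00 -9.460e-01] gap 0.0
```

View pics/p7.png

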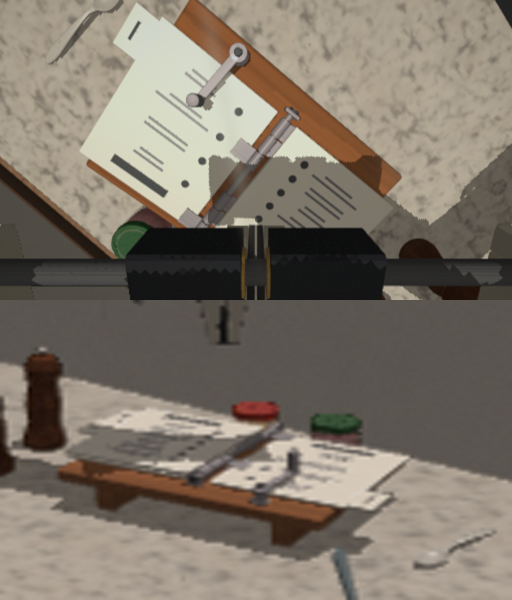

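The holder is back over the newly shown right page, with its pin at (196,99) and swivel at (239,51). The leaf lies flat on the left. I'll check the holder angle, then hand in.

```bash
python3 - <<'E'
from h import *
def us(u,z):
    w=unproj("wrist",u,z);c,s=np.cos(B[2]),np.sin(B[2]);d=w[:2]-B[:2];return (np.array([c*d[0]+s*d[1],-s*d[0]+c*d[1]])*1000).round(1)
a,b=us((239,51),.082),us((196,99),.1075);print(a,b,np.arctan2(-(b-a)[1],(b-a)[0]))
print(arm.finish_job())
E
```

```text
[-102.   -81.6] [-43.7 -84.5] 0.04970174417483618
the job is handed in; nothing more can be done
None
```

The job is done and handed in at about 23.5 s of the 64 s allowed, but no verdict was reported.

- **Page holder off:** I pushed its pin with the closed fingertips until the holder lay along the front edge, at about 1.6 rad in the image.
- **Leaf turned:** I lifted the top right-hand leaf by the underside of its tab and guided it slowly all the way over. I then pressed it lightly onto the left-hand leaf.
- **Page holder back:** I pushed it over the page that now shows. It measures about 0.05 rad, compared with about 0.2 rad at the start.

**Last checks:**
- **Leaves:** The pictures show two tabs on the left and one leaf still flat on the right.
- **Things round the book:** The jars, teaspoon and one mill in view look undisturbed. The other mill and the sauce bowl are not properly in view in the last pictures.
- **Contact:** The gripper was clear of everything at hand-in. The highest wrist force I read was about 16 N, when pressing the leaf against its stop.
- **Disagreements:** The two camera views disagreed by about 3 mm on where the stand is. I saw no effect from this.
- **Not measured:** I judged the turned leaf flat from the pictures and from the stop contact at about 73 mm fingertip height. I did not measure its angle directly.

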